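Put the bottle away in the cabinet's door rack

ROBOT

A 6-joint arm with a two-finger parallel gripper is mounted at the origin on a cart in front of the work surface, level with it; the furniture and walls round the work are solid. World frame = base frame: x ahead of the robot, y to its left, z up, the work surface at z = 0. Lengths are in m, angles in degrees, forces in N, time in s.
With the tool pointing down it reaches from about 0.375 to 0.9 m from the base axis. Payload 3.1 kg.
Tool frame: the origin (TCP) lies between the finger pads; the fingertips stand 11 mm ahead of it and the grasp point (between the pads) lies 8 mm behind it; z points along the fingers, y is the line along which they close (so a half turn about z gives the same grasp; the last joint's range is limited). The gripper opens to 87 mm and grips with 3 to 60 N. Pads are 19 mm wide; open, the fingers measure 117 mm over their backs; the gripper's body (75 mm by 190 mm) begins 51 mm behind the grasp point.
Start: joints at [66.721, 30.224, 82.088, -0, 67.689, -10.227], TCP at [0.141, 0.609, 0.234] pointing down, gripper open.
Joint ranges: [-176.69, 176.69], [-43.24, 126.21], [12.49, 139.97], [-82, 262], [0, 151.66], [-163.58, 163.58]. Speed limits (degrees/s): [159.86, 159.86, 180, 180, 180, 180].

INTERFACE

Orientations are given as a 3x3 rotation matrix whose columns are the frame's x, y, z axes.
In Python, from rig import bot, viewer, workorder, nets gives the robot as it stands. The module is installed in compiled form; this text tells all that it offers.
- The arm moves only by the tool move_arm, never from a script. Its argument "increments" is a list of rows, each a list of 7 numbers: the shift along the tool's x, y, z normalised to -1 to 1, where 1 is 0.3 m, then the turn, a rotation vector about the tool's x, y, z normalised to -1 to 1, where 1 is pi rad, then the opening, from 0 (shut) to 1 (fully open). In form: [[tx, ty, tz, wx, wy, wz, grip], ...]. A call has 1 to 10 rows; each row is the pose to reach, as a shift and turn from the pose commanded when the call began, along the tool's axes at that moment, turning the shorter way round; what a row does not reach only later rows make up. A row lasts 1/12 s, in which the tool goes at most 41.7 mm and 7.16 degrees, less where a joint would pass 70% of its speed; a pose out of reach is approached as far as the arm can. A call with a number of a shift or a turn outside -1 to 1 is refused whole. A call with a gripper value outside its range is refused whole. The fingers move at their own pace and stop on an object; the grip force is fixed at half the most. Time passes only in rows, so rows that repeat a pose let the fingers close. It gives the time, the measured TCP pose, the force, the opening and the grip force at its end, in the units of the state.
- bot.read_state(): the state, without advancing time (a new reading comes with each control period).
- viewer.capture(name): name is "scene" or "top" or "wrist"; returns a dict with "image" (480x640x3 uint8, blue, green, red), "K" (3x3 intrinsics, pixels), "dist" ([k1, k2, p1, p2, k3] as OpenCV has them; the pictures are not rectified), "eye" and "orientation" of the camera in the world. Camera axes: x right, y up, looking along -z (the intrinsics and any distortion apply to the point x, -y, -z); pixel columns grow to the right and rows downward; lengths in m; the calibration is good to about 2 mm. A picture is of the moment at which its call begins. There is no depth.
- workorder.hand_in(): hands the job in; it is judged then, once.
Trained networks look in the newest picture that a camera, given by its name, has taken for a name from the list of things; names that differ only in an ending like _2 or _b are one class to them, and where a whole thing is asked for, a point or a joint stands for the part that bears it (a point fixed in the world has none). Each returns a list of dicts, best first, with "conf" (0 to 1); they miss things now and then, are a little off and sometimes report something else, mostly with a low value. They report only what shows in the picture. A call takes as long as a camera call. They do not tell look-alikes from the thing itself.
- nets.find_in(camera, thing): "location" ([column, row] in pixels, amid what is visible of it).
The state is a dict: "time_s": time; "joint_positions": joint angles; "qvel": joint speeds; "tau": joint torques, N m; "position": TCP position; "tcp_rot": TCP orientation; "force": force on the tool from outside, world axes, zero at the start; "moment": the same for the moment, N m; "opening": opening from 0.0 (shut) to 1.0 (fully open); "grasp_force": force on a finger pad.
Only numpy, scipy, OpenCV 4.12 (cv2) and the standard library are available. Lean on these libraries where they do the work, as an engineer would, in place of code of your own. Each camera call takes 0.05 s, during which the arm holds its last target. There are 200 camera calls.

TASK

Put the screw-cap bottle that stands to the right of the small bench cabinet away in it: swing the cabinet door wide open by its handle (about square to the cabinet), stand the bottle upright in the rack on the inside of the door, and then swing the door gently and fully shut with the bottle in it. Do not tip the bottle over, do not slam the door, and leave the wax jar and the dental cast on the worktop where they are.

Things in the scene. Friction and masses are not known exactly. Their poses are not given: they have to be found in the camera images.
- bench_cabinet: small grey cabinet with a white door, fixed to the worktop, 170 mm deep (x), 240 wide (y), 207 high; origin under its centre; its door is at the front (-x)
- cabinet_door (a joint): door hinge, rad: 0 shut, 1.57 square to the cabinet, stop at 1.9. The upright axis is at the cabinet's left front edge seen from the robot; the free edge swings towards the robot and left (clockwise from above). Starts shut or ajar up to 0.2. Light friction (about 0.5 N at the handle), stays where left, no catch.
- door_hinge (a point): point on the hinge axis, 172 mm above the worktop, turning with the door: the door runs 240 mm from here along its -y; its +x points from the door's inner face into the cabinet when shut; z up. The panel is 14 mm thick (x -14 to 0 mm) and reaches from 9 to 206 mm above the worktop, level with the cabinet's top.
- door_handle (a point): steel bow handle on the door's outer face; origin on the axis of its upright round bar, 172 mm above the worktop. Bar 12 mm thick, from 97 to 190 mm above the worktop, 45 mm in front of the outer face, 210 mm from the hinge along the door; a leg runs back to the door from either end. +x points to the door, y along it. Pinch it from above, fingers either side along y.
- rack_floor (a point): centre of the floor of the open-topped aluminium rack on the door's inside, 105 mm above the worktop; axes as door_hinge. Clear inside 160 mm along y, 66 along x (door face to front lip); lip and end walls rise 29 mm. It is 33 mm from the door's inner face, 115 from the hinge. Door's top edge 101 mm above this floor; cabinet ceiling 94 mm above it when shut.
- bottle_center (a point): centre, half-way up, of the brown round bottle with a ribbed screw cap: 47 mm in diameter, 88 mm high, upright on the worktop at the start; z up. The cap does not come off. Gripped about 65 mm above its foot, the gripper's body stays above the door's top edge over the rack.
- wax_jar: bystander: squat white jar with a dark lid, 61 mm in diameter, 62 mm high; origin under its centre; leave it alone
- cast: bystander: white plaster dental cast, 56x68x32 mm; origin under its centre; leave it alone
Not all that is in view belongs to the job. Leave any green or yellow look-alike of the part that bears bottle_center alone.

How it is judged (in metres and radians):
On the way, in this order (a step that is already met when the one before it is completed fails the run):
1. the door is swung open beyond 1.0 rad with the fingers on its handle (value of joint cabinet_door above 1 rad and (contact force between the fingers and cabinet_door_c5 above 0.2 N or contact force between the fingers and cabinet_door_c6 above 0.2 N or contact force between the fingers and cabinet_door_c7 above 0.2 N or contact force between the fingers and cabinet_door_c8 above 0.2 N or contact force between the fingers and cabinet_door_c9 above 0.2 N)), for 0.05 s.
2. the bottle stands upright and released on the rack floor, the door still open beyond 0.8 rad (value of joint cabinet_door above 0.8 rad and x of bottle_center in the frame of rack_floor between -0.033 and 0.033 m and y of bottle_center in the frame of rack_floor between -0.08 and 0.08 m and z of bottle_center in the frame of rack_floor between 0.036 and 0.05 m and angle between bottle_center's own z axis and vertical below 0.15 rad and contact force between the fingers and bottle below 0.1 N), for 0.2 s.
At the end, for the whole second after the job is handed in: the door is shut (below 0.05 rad) and the bottle stands at rest in the door rack, its centre over the rack floor and 36 to 50 mm above it, within 0.15 rad of upright (value of joint cabinet_door below 0.05 rad and linear speed of bottle below 0.03 m/s and x of bottle_center in the frame of rack_floor between -0.033 and 0.033 m and y of bottle_center in the frame of rack_floor between -0.08 and 0.08 m and z of bottle_center in the frame of rack_floor between 0.036 and 0.05 m and angle between bottle_center's own z axis and vertical below 0.15 rad); the robot touches nothing.
It fails at once if the bottle is tipped beyond 0.6 rad (angle between bottle_center's own z axis and vertical above 0.6 rad).
It fails at once if the door is slammed (closing faster than 1.5 rad/s) (velocity of joint cabinet_door below -1.5 rad/s).
It fails at once if the wax jar is moved by more than 30 mm (distance of wax_jar from where it was at the start of the episode above 0.03 m).
It fails at once if the cast is moved by more than 30 mm (distance of cast from where it was at the start of the episode above 0.03 m).
It also fails if it takes over 72 s, if anything falls off the work surface, if the arm or the gripper's body presses on something with over 40 N, if the wrist force passes 120 N, or if a joint passes its speed limit or range.

## Working session

There is one attempt and no reset: what is moved stays moved. The work goes in short steps, Python scripts to look and compute and a tool call to move; the robot and the scene stay as the last step left them, time stands still between calls to the robot, and variables do not carry over. Pictures are saved under pics/ and viewed, at most 10 in all, crops included, and the job is handed in when it is done.

Besides the shell and the picture viewer there is one more tool, called after "Request:" as a command line: name --pt "numbers of a row" for each row, then --argument value for the rest. move_arm: Moves the arm, as the interface text tells. Its arguments: {"type":"object","properties":{"increments":{"type":"array"}},"required":["increments"]}

```bash
mkdir -p pics; cat > h.py <<'E'
import numpy as np, cv2
from rig import bot, viewer, workorder, nets
def ray(c,px):
    u=cv2.undistortPoints(np.array([[px]],float),np.array(c["K"]),np.array(c["dist"]))[0,0]
    d=np.array(c["orientation"])@np.array([u[0],-u[1],-1]); return np.array(c["eye"]),d
def atz(c,px,z):
    e,d=ray(c,px); return e+d*(z-e[2])/d[2]
def tri(cs):
    A=np.zeros((3,3));b=np.zeros(3)
    for c,px in cs:
        e,d=ray(c,px); d=d/np.linalg.norm(d); P=np.eye(3)-np.outer(d,d); A+=P;b+=P@e
    return np.linalg.solve(A,b)
def proj(c,p):
    R=np.array(c["orientation"]);q=R.T@(np.array(p)-c["eye"]);q=q*[1,-1,-1]
    return cv2.projectPoints(q.reshape(1,1,3),np.zeros(3),np.zeros(3),np.array(c["K"]),np.array(c["dist"]))[0].ravel()
E
python3 - <<'E'
from h import *
np.set_printoptions(precision=3,suppress=True)
s=bot.read_state(); print(s["time_s"],s["position"],np.array(s["tcp_rot"]),s["opening"])
C={}
for n in ["scene","top"]:
    C[n]=c=viewer.capture(n); cv2.imwrite(f"pics/{n}0.png",c["image"]); print(n,c["eye"])
    for t in ["bench_cabinet","door_handle","door_hinge","rack_floor","bottle_center","wax_jar","cast"]:
        r=nets.find_in(n,t); print(t,[(np.round(k["location"],1),round(k["conf"],2)) for k in r[:3]])
E
```

```text
0.0 [0.141 0.608 0.233] [[-0.974  0.226 -0.001]
 [ 0.226  0.974 -0.002]
 [ 0.    -0.002 -1.   ]] 0.9999200442716284
scene [-0.001 -1.193  1.113]
bench_cabinet [(array([338.8, 191.1]), 0.92)]
door_handle [(array([310.9, 199.6]), 0.7)]
door_hinge [(array([314.7, 195.3]), 0.74)]
rack_floor [(array([309.2, 194.7]), 0.85)]
bottle_center [(array([323.1, 342.3]), 0.97), (array([283.8, 345.8]), 0.91), (array([334.1, 375.7]), 0.59)]
wax_jar [(array([300.9, 314.9]), 0.82), (array([312.5, 197.1]), 0.23)]
cast [(array([347.1, 309.7]), 0.81)]
top [ 0.362 -0.148  1.414]
bench_cabinet [(array([238.2, 178.8]), 0.77)]
door_handle [(array([238.7, 214.4]), 0.74)]
door_hinge [(array([241.3, 211.8]), 0.79)]
rack_floor [(array([241.6, 212.5]), 0.96)]
bottle_center [(array([403. , 324.4]), 0.86), (array([451.7, 305. ]), 0.83), (array([423.5, 293. ]), 0.79)]
wax_jar [(array([376. , 291.5]), 0.8)]
cast [(array([380.4, 250. ]), 0.68), (array([239.9, 211.1]), 0.65), (array([422.5, 295.2]), 0.64)]
```

View pics/scene0.png

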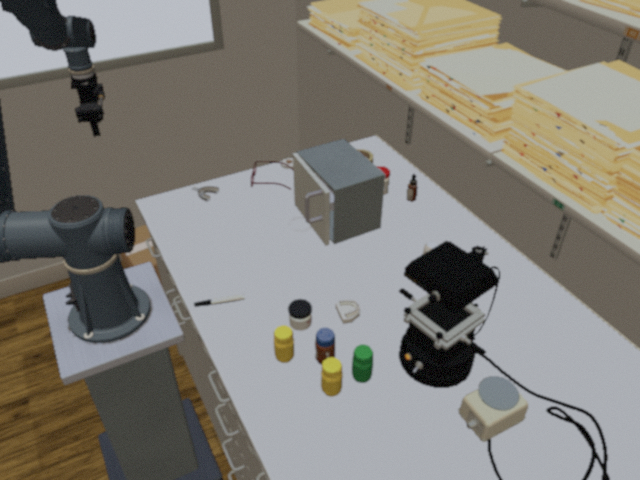

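View pics/top0.png

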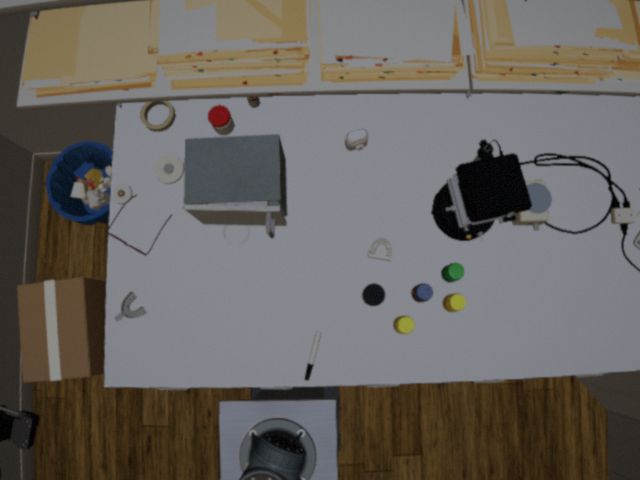

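The scene shows the brown, blue-capped bottle at scene (325,346) / top (423,292), surrounded by yellow and green look-alikes. The wax jar and cast are to its left. The cabinet is at top (235,175), with its handle near top (270,220). I'll zoom in on the cabinet.

```bash
python3 - <<'E'
import cv2,numpy as np
a=cv2.imread("pics/top0.png")[120:250,165:305]; b=cv2.imread("pics/scene0.png")[135:250,280:400]
cv2.imwrite("pics/crop0.png",np.hstack([cv2.resize(a,(420,390),interpolation=2),cv2.resize(b,(360,390),interpolation=2)]))
E
```

```text
(no output)
```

View pics/crop0.png

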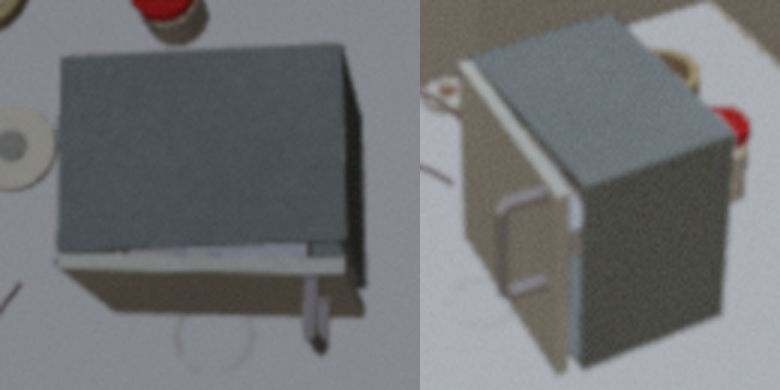

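```bash
cat >> h.py <<'E'
def cab(p):
    x,y,w,a=p; R=lambda t:np.array([[np.cos(t),-np.sin(t),0],[np.sin(t),np.cos(t),0],[0,0,1]])
    T=np.array([x,y,0]); Rc=R(w); H=T+Rc@[-.085,.12,0]; Rd=Rc@R(-a)
    return T,Rc,H,Rd
E
python3 - <<'E'
from h import *
from scipy.optimize import least_squares
np.set_printoptions(precision=3,suppress=True)
C={n:viewer.capture(n) for n in ["top","scene"]}
t=lambda u,v:(165+u/3,120+v/3)
s=lambda u,v:(280+(u-420)/3,135+v*115/390)
roof=[(62,58),(342,45),(344,243),(60,251)]
for q in roof: print(atz(C["top"],t(*q),.207))
print("door",[atz(C["top"],t(*q),.206) for q in [(58,265),(343,272)]], "handle top",atz(C["top"],t(312,337),.19),"bot",atz(C["top"],t(320,350),.097))
def model(p):
    T,Rc,H,Rd=cab(p)
    out=[T+Rc@[.085,.12,.207],T+Rc@[.085,-.12,.207]]
    return out, [H+Rd@[-.014,0,.206],H+Rd@[-.014,-.24,.206],H+Rd@[-.014,-.24,.009]], H+Rd@[-.059,-.21,.19],H+Rd@[-.059,-.21,.097]
def res(p):
    o,d,ht,hb=model(p); r=[]
    for P,q in zip(o,[t(62,58),t(342,45)]): r+=list(proj(C["top"],P)-q)
    for P,q in zip(o,[s(610,14),s(733,135)]): r+=list(proj(C["scene"],P)-q)
    for P,q in zip(d[:2],[t(58,265),t(343,272)]): r+=list(proj(C["top"],P)-q)
    for P,q in zip(d,[s(460,63),s(568,195),s(562,373)]): r+=list(proj(C["scene"],P)-q)
    r+=list(proj(C["scene"],ht)-s(500,203))+list(proj(C["scene"],hb)-s(508,294))
    return r
f=least_squares(res,[.75,.2,0,.05],loss="soft_l1"); print(f.x,np.round(f.fun,1))
o,d,ht,hb=model(f.x); print("bar",ht,hb,"hinge",cab(f.x)[2])
print("bottle cap", atz(C["top"],(423.5,291.5),.088), tri([(C["top"],(423.5,292.)),(C["scene"],(325.5,335))]))
for n in C:
  for th in ["bottle_center","wax_jar","cast"]:
    print(n,th,[(np.round(k["location"],1),round(k["conf"],2)) for k in nets.find_in(n,th)])
print(proj(C["scene"],[.51,-.34,.044]),proj(C["top"],[.51,-.34,.088]))
for q,z in [((373,294),.062),((380,250),.03),((404,325),.088),((455,302),.088),((454,271),.088)]: print(atz(C["top"],q,z))
E
```

```text
[0.821 0.204 0.207]
[ 0.824 -0.033  0.207]
[ 0.654 -0.034  0.207]
[0.654 0.2   0.207]
door [array([0.642, 0.202, 0.206]), array([ 0.63 , -0.033,  0.206])] handle top [ 0.58  -0.006  0.19 ] bot [ 0.585 -0.002  0.097]
[0.74  0.084 0.001 0.017] [-0.1 -1.5  0.9 -0.4 -0.  -0.4 -0.1  0.  -1.   0.5  0.9 -2.9 -1.9 -0.8
 -1.9 -0.3 -0.5  1.3  1.7  0.8 -0.6  0.1]
bar [ 0.593 -0.005  0.19 ] [ 0.593 -0.005  0.097] hinge [0.655 0.204 0.   ]
bottle cap [ 0.432 -0.397  0.088] [ 0.433 -0.399  0.083]
top bottle_center [(array([451.1, 273.8]), 0.8), (array([450.9, 302.1]), 0.69), (array([424. , 291.1]), 0.68), (array([402.2, 324.1]), 0.52)]
top wax_jar [(array([375.6, 294.3]), 0.59)]
top cast [(array([379.9, 248.1]), 0.62), (array([375.7, 293.8]), 0.26)]
scene bottle_center [(array([331.9, 376.7]), 0.87), (array([323.5, 342.6]), 0.72), (array([361.8, 362.5]), 0.68), (array([282.1, 349.1]), 0.67)]
scene wax_jar [(array([300.7, 313.6]), 0.83)]
scene cast [(array([348.6, 309.3]), 0.79)]
[340.066 319.018] [400.663 262.339]
[ 0.43  -0.266  0.062]
[ 0.552 -0.293  0.03 ]
[ 0.346 -0.342  0.088]
[ 0.402 -0.479  0.088]
[ 0.483 -0.481  0.088]
```

```bash
cat >> h.py <<'E'
from scipy.spatial.transform import Rotation as Ro
def down(yang):  # tool z down, tool y at angle yang (deg) in world xy
    a=np.radians(yang); y=np.array([np.cos(a),np.sin(a),0]); z=np.array([0,0,-1.]); return np.stack([np.cross(y,z),y,z],1)
def rows(targets,start=None):
    "targets: list of (xyz,yang,grip); prints rows relative to start pose (measured now)"
    if start is None: s=bot.read_state(); start=(np.array(s["position"]),np.array(s["tcp_rot"]))
    p0,R0=start
    for p,ya,g in targets:
        d=R0.T@(np.array(p)-p0)/.3; w=Ro.from_matrix(R0.T@down(ya)).as_rotvec()/np.pi
        print("["+",".join(f"{v:.3f}" for v in [*d,*w,g])+"],")
E
python3 - <<'E'
from h import *
rows([((.35,.35,.31),85,1)])
rows([((.53,0,.33),90,1)],(np.array([.35,.35,.31]),down(85)))
E
```

```text
[-0.873,-0.683,-0.255,0.000,0.000,-0.045,1.000],
[-0.699,-1.110,-0.067,0.000,0.000,-0.028,1.000],
```

Request:
move_arm --pt "-0.2 -0.15 -0.25 0 0 0 1" --pt "-0.873 -0.683 -0.255 0 0 -0.045 1" --pt "-0.873 -0.683 -0.255 0 0 -0.045 1" --pt "-0.873 -0.683 -0.255 0 0 -0.045 1" --pt "-0.873 -0.683 -0.255 0 0 -0.045 1" --pt "-0.873 -0.683 -0.255 0 0 -0.045 1" --pt "-0.873 -0.683 -0.255 0 0 -0.045 1" --pt "-0.873 -0.683 -0.255 0 0 -0.045 1" --pt "-0.873 -0.683 -0.255 0 0 -0.045 1" --pt "-0.873 -0.683 -0.255 0 0 -0.045 1"

```text
time_s: 2.03
position: [0.3528, 0.3477, 0.311]
tcp_rot: [[-0.996, 0.092, 0.003], [0.092, 0.996, 0.0], [-0.003, 0.0, -1.0]]
force: [-0.7, -0.5, -0.4]
opening: 0.997
grasp_force: 0.0
```

Request:
move_arm --pt "-0.65 -1 -0.067 0 0 -0.028 1" --pt "-0.65 -1 -0.067 0 0 -0.028 1" --pt "-0.65 -1 -0.067 0 0 -0.028 1" --pt "-0.65 -1 -0.067 0 0 -0.028 1" --pt "-0.65 -1 -0.067 0 0 -0.028 1" --pt "-0.65 -1 -0.067 0 0 -0.028 1" --pt "-0.65 -1 -0.067 0 0 -0.028 1" --pt "-0.65 -1 -0.067 0 0 -0.028 1" --pt "-0.65 -1 -0.067 0 0 -0.028 1" --pt "-0.65 -1 -0.067 0 0 -0.028 1"

```text
time_s: 2.87
position: [0.5214, 0.0309, 0.3302]
tcp_rot: [[-1.0, 0.003, 0.003], [0.003, 1.0, -0.002], [-0.003, -0.002, -1.0]]
force: [0.0, 0.7, -0.4]
opening: 1.0
grasp_force: 0.0
```

```bash
python3 - <<'E'
from h import *
np.set_printoptions(precision=3,suppress=True)
s=bot.read_state(); print(s["time_s"],s["position"],s["joint_positions"])
c=viewer.capture("wrist"); cv2.imwrite("pics/w1.png",c["image"]); print(c["eye"],c["orientation"])
for th in ["door_handle","door_hinge"]: print(th,[(np.round(k["location"],1),round(k["conf"],2)) for k in nets.find_in("wrist",th)])
print(proj(c,[.59,-.005,.19]),proj(c,[.59,-.005,.097]),proj(c,[.641,.204,.206]),proj(c,[.63,-.033,.206]))
E
```

```text
2.8667 [0.521 0.031 0.33 ] [ -8.835  16.051  89.442  -0.079  74.325 -98.654]
[0.456 0.03  0.481] [[ 0.003 -0.97  -0.244]
 [ 1.     0.002  0.002]
 [-0.001 -0.244  0.97 ]]
door_handle [(array([329.6, 341.8]), 0.62)]
door_hinge [(array([327. , 342.1]), 0.92)]
[276.342 305.881] [285.816 268.116] [536.929 373.36 ] [240.546 360.878]
```

View pics/w1.png

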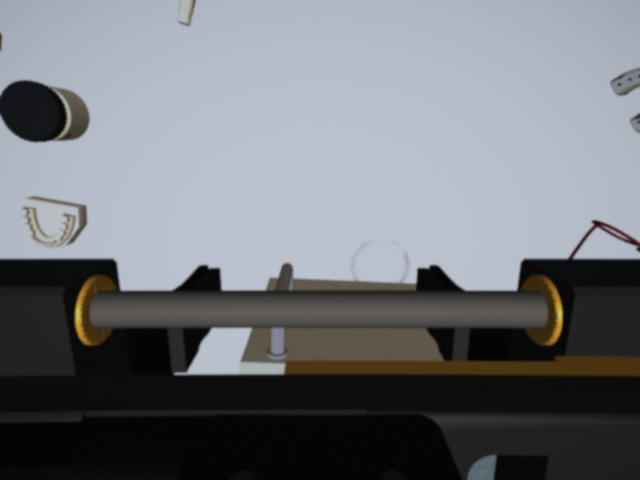

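The wrist picture shows the jar and cast at left. The handle bar's lower end is at (286,267), which matches the predicted (286,268), so the fit is good. I'll descend onto the handle.

```bash
python3 - <<'E'
from h import *
rows([((.59,-.005,.25),90,1),((.59,-.005,.165),90,1)])
E
```

```text
[-0.241,-0.136,0.265,0.000,-0.001,0.001,1.000],
[-0.242,-0.136,0.548,0.000,-0.001,0.001,1.000],
```

Request:
move_arm --pt "-0.12 -0.07 0.0 0 0 0 1" --pt "-0.241 -0.136 0.1 0 0 0 1" --pt "-0.241 -0.136 0.2 0 0 0 1" --pt "-0.241 -0.136 0.3 0 0 0 1" --pt "-0.241 -0.136 0.4 0 0 0 1" --pt "-0.241 -0.136 0.48 0 0 0 1" --pt "-0.241 -0.136 0.548 0 0 0 1" --pt "-0.241 -0.136 0.548 0 0 0 1" --pt "-0.241 -0.136 0.548 0 0 0 0.4" --pt "-0.241 -0.136 0.548 0 0 0 0.4"

```text
time_s: 3.85
position: [0.5913, -0.0051, 0.167]
tcp_rot: [[-1.0, -0.003, 0.002], [-0.003, 1.0, -0.0], [-0.002, -0.0, -1.0]]
force: [0.4, 0.6, 0.4]
opening: 0.923
grasp_force: 0.0
```

Request:
move_arm --pt "0 0 0 0 0 0 0.3" --pt "0 0 0 0 0 0 0.2" --pt "0 0 0 0 0 0 0" --pt "0 0 0 0 0 0 0" --pt "0 0 0 0 0 0 0" --pt "0 0 0 0 0 0 0"

```text
time_s: 4.35
position: [0.5908, -0.0064, 0.1661]
tcp_rot: [[-1.0, -0.001, 0.0], [-0.001, 1.0, -0.0], [-0.0, -0.0, -1.0]]
force: [-0.0, -0.6, -0.2]
opening: 0.478
grasp_force: 0.0
```

```bash
python3 - <<'E'
from h import *
s=bot.read_state(); print(s["time_s"],s["position"],s["opening"],s["grasp_force"],s["force"])
c=viewer.capture("wrist"); t=viewer.capture("top");k=viewer.capture("scene")
cv2.imwrite("pics/w2.png",np.hstack([cv2.resize(c["image"],(400,300)),cv2.resize(k["image"][130:280,250:450],(400,300))]))
E
```

```text
4.35 [ 0.59079074 -0.00644224  0.16606144] 0.4778100378760463 0.0 [-0.00384507 -0.60112901 -0.19120715]
```

View pics/w2.png

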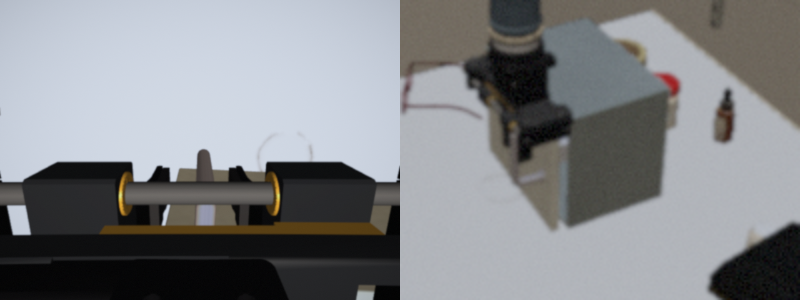

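The bar is centred between the half-closed fingers at wrist (203,195), so I'll keep closing.

Request:
move_arm --pt "0 0 0 0 0 0 0" --pt "0 0 0 0 0 0 0" --pt "0 0 0 0 0 0 0" --pt "0 0 0 0 0 0 0" --pt "0 0 0 0 0 0 0" --pt "0 0 0 0 0 0 0"

```text
time_s: 5.0
position: [0.5917, -0.0029, 0.1656]
tcp_rot: [[-1.0, 0.001, 0.002], [0.001, 1.0, 0.006], [-0.002, 0.006, -1.0]]
force: [3.1, 8.7, -0.7]
opening: 0.13
grasp_force: 29.9
```

```bash
cat >> h.py <<'E'
HX=np.array([.655,.204]); 
def arc(a0,a1,n,g,z,r=np.array([-.059,-.21]),turn=1.0,hx=HX):
    s=bot.read_state(); st=(np.array(s["position"]),np.array(s["tcp_rot"]))
    T=[]
    for a in np.linspace(a0,a1,n+1)[1:]:
        R=np.array([[np.cos(a),np.sin(a)],[-np.sin(a),np.cos(a)]]); p=hx+R@r
        T.append(((p[0],p[1],z),90-np.degrees(a)*turn,g))
    rows(T)
E
python3 - <<'E'
from h import *
s=bot.read_state(); p=np.array(s["position"]); print(p,s["opening"],s["grasp_force"],s["force"],s["moment"])
# angle of handle
v=p[:2]-HX; print(np.hypot(*v),np.hypot(.059,.21), a0:=np.arctan2(-.21,-.059)-np.arctan2(v[1],v[0]))
arc(a0,a0+.4,10,0,p[2])
E
```

```text
[ 0.59169511 -0.0029081   0.16562993] 0.1298209844954644 29.9369149049744 [ 3.13287138  8.73924486 -0.68433636] [ 1.69596993 -0.52210814 -0.12545583]
0.2163757626000959 0.21813069476806787 0.023020898981755522
[0.029,0.003,-0.000,0.002,0.001,0.020,0.000],
[0.057,0.014,-0.000,0.002,0.001,0.033,0.000],
[0.083,0.025,-0.000,0.002,0.001,0.045,0.000],
[0.110,0.037,-0.000,0.002,0.001,0.058,0.000],
[0.136,0.050,-0.000,0.002,0.001,0.071,0.000],
[0.161,0.065,0.000,0.002,0.001,0.084,0.000],
[0.186,0.080,0.000,0.002,0.000,0.096,0.000],
[0.210,0.096,0.000,0.002,0.000,0.109,0.000],
[0.233,0.114,0.000,0.002,0.000,0.122,0.000],
[0.256,0.132,0.000,0.002,0.000,0.134,0.000],
```

Request:
move_arm --pt "0.025 0.012 0 0 0 0.013 0" --pt "0.053 0.022 0 0 0 0.026 0" --pt "0.08 0.034 0 0 0 0.039 0" --pt "0.107 0.046 0 0 0 0.052 0" --pt "0.133 0.06 0 0 0 0.065 0" --pt "0.158 0.075 0 0 0 0.078 0" --pt "0.183 0.09 0 0 0 0.09 0" --pt "0.207 0.106 0 0 0 0.103 0" --pt "0.23 0.124 0 0 0 0.116 0" --pt "0.253 0.142 0 0 0 0.128 0"

```text
time_s: 5.83
position: [0.5168, 0.0378, 0.1657]
tcp_rot: [[-0.919, 0.394, 0.006], [0.394, 0.919, 0.003], [-0.004, 0.005, -1.0]]
force: [5.7, 6.1, -6.3]
opening: 0.132
grasp_force: 29.8
```

```bash
python3 - <<'E'
from h import *
s=bot.read_state(); p=np.array(s["position"]); print(p,s["force"],s["moment"])
hx=np.array([.655,.2055]);v=p[:2]-hx; print(np.hypot(*v),a0:=np.arctan2(-.21,-.059)-np.arctan2(v[1],v[0]))
arc(a0,a0+.5,10,0,p[2],hx=hx)
E
```

```text
[0.51683071 0.03775874 0.16567513] [ 5.73318107  6.11286131 -6.28530468] [ 1.00793547 -0.97269567 -0.06138121]
0.21731977696432675 0.4151372994557936
[0.035,0.008,-0.000,0.002,0.001,0.019,0.000],
[0.069,0.021,-0.000,0.002,0.001,0.035,0.000],
[0.103,0.036,-0.000,0.002,0.001,0.051,0.000],
[0.135,0.052,-0.000,0.002,0.001,0.067,0.000],
[0.167,0.070,-0.000,0.002,0.001,0.083,0.000],
[0.198,0.089,-0.000,0.002,0.001,0.099,0.000],
[0.228,0.110,-0.000,0.002,0.001,0.115,0.000],
[0.256,0.132,-0.000,0.002,0.001,0.131,0.000],
[0.284,0.156,-0.000,0.002,0.001,0.147,0.000],
[0.310,0.181,-0.000,0.002,0.001,0.163,0.000],
```

Request:
move_arm --pt "0.035 0.012 0 0 0 0.016 0" --pt "0.069 0.025 0 0 0 0.032 0" --pt "0.103 0.04 0 0 0 0.048 0" --pt "0.135 0.056 0 0 0 0.064 0" --pt "0.167 0.074 0 0 0 0.08 0" --pt "0.198 0.093 0 0 0 0.096 0" --pt "0.228 0.114 0 0 0 0.112 0" --pt "0.256 0.136 0 0 0 0.128 0" --pt "0.284 0.16 0 0 0 0.144 0" --pt "0.31 0.185 0 0 0 0.16 0"

```text
time_s: 6.67
position: [0.454, 0.1244, 0.1657]
tcp_rot: [[-0.616, 0.787, 0.008], [0.787, 0.616, 0.001], [-0.004, 0.007, -1.0]]
force: [7.1, 2.5, -9.7]
opening: 0.127
grasp_force: 29.8
```

```bash
python3 - <<'E'
from h import *
s=bot.read_state(); p=np.array(s["position"]); print(p,s["force"],s["moment"])
hx=np.array([.655,.2055]);v=p[:2]-hx; print(np.hypot(*v),a0:=np.arctan2(-.21,-.059)-np.arctan2(v[1],v[0]))
arc(a0,1.55,10,0,p[2],hx=hx)
E
```

```text
[0.45404368 0.1244155  0.16568317] [ 7.07559495  2.47611317 -9.69196004] [ 0.30689625 -1.13573568 -0.06219366]
0.2166982696837915 0.9133906264192535
[0.045,0.010,-0.000,0.002,0.001,0.022,0.000],
[0.088,0.027,-0.000,0.002,0.001,0.043,0.000],
[0.130,0.046,-0.000,0.002,0.001,0.063,0.000],
[0.171,0.069,-0.000,0.002,0.001,0.083,0.000],
[0.210,0.094,-0.000,0.002,0.001,0.103,0.000],
[0.247,0.121,-0.000,0.002,0.001,0.124,0.000],
[0.283,0.150,-0.000,0.002,0.001,0.144,0.000],
[0.316,0.182,0.000,0.002,0.001,0.164,0.000],
[0.348,0.216,0.000,0.002,0.001,0.185,0.000],
[0.377,0.252,0.000,0.002,0.000,0.205,0.000],
```

Request:
move_arm --pt "0.045 0.014 0 0 0 0.02 0" --pt "0.088 0.031 0 0 0 0.04 0" --pt "0.13 0.05 0 0 0 0.06 0" --pt "0.171 0.073 0 0 0 0.08 0" --pt "0.21 0.098 0 0 0 0.1 0" --pt "0.247 0.125 0 0 0 0.121 0" --pt "0.283 0.154 0 0 0 0.141 0" --pt "0.316 0.186 0 0 0 0.161 0" --pt "0.348 0.22 0 0 0 0.182 0" --pt "0.377 0.256 0 0 0 0.202 0"

```text
time_s: 7.5
position: [0.4459, 0.2603, 0.1657]
tcp_rot: [[-0.031, 0.999, 0.01], [1.0, 0.031, -0.0], [-0.001, 0.01, -1.0]]
force: [10.9, -3.6, -9.5]
opening: 0.13
grasp_force: 29.9
```

Request:
move_arm --pt "0 0 0 0 0 0 0" --pt "0 0 0 0 0 0 0" --pt "0 0 0 0 0 0 0.2" --pt "0 0 0 0 0 0 0.4" --pt "0 0 0 0 0 0 0.5" --pt "0 0 0 0 0 0 0.5" --pt "0 0 0 0 0 0 0.5" --pt "0 0 0 0 0 0 0.5"

```text
time_s: 8.17
position: [0.4405, 0.2599, 0.1658]
tcp_rot: [[-0.033, 0.999, -0.001], [0.999, 0.033, -0.0], [-0.0, -0.001, -1.0]]
force: [-0.1, 0.2, 0.7]
opening: 0.464
grasp_force: 0.0
```

```bash
python3 - <<'E'
from h import *
s=bot.read_state(); p=np.array(s["position"]); print(p,s["tcp_rot"],s["force"],s["opening"])
hx=np.array([.655,.2055]);v=p[:2]-hx; print(np.hypot(*v),a0:=np.arctan2(-.21,-.059)-np.arctan2(v[1],v[0]))
rows([((p[0],p[1],.30),5,.7)])
print("to bottle"); rows([((.433,-.05,.31),0,.7),((.433,-.398,.25),0,.7)],(np.array([p[0],p[1],.30]),down(5)))
E
```

```text
[0.44054357 0.25988307 0.1657835 ] [[-3.30730297e-02  9.99452739e-01 -6.30290598e-04]
 [ 9.99452935e-01  3.30729793e-02 -9.01956408e-05]
 [-6.93006924e-05 -6.32928831e-04 -9.99999797e-01]] [-0.08693306  0.16243717  0.70180069] 0.46357173556040315
0.2212443902015995 -4.737930089957185
[-0.000,-0.000,-0.447,-0.000,0.000,-0.017,0.700],
to bottle
[-1.027,-0.115,-0.033,0.000,0.000,0.028,0.700],
[-2.182,-0.216,0.167,0.000,0.000,0.028,0.700],
```

Request:
move_arm --pt "0 0 -0.1 0 0 0 0.7" --pt "0 0 -0.2 0 0 0 0.7" --pt "0 0 -0.3 0 0 0 0.7" --pt "0 0 -0.4 0 0 0 0.7" --pt "-0.2 0 -0.45 0 0 0 0.7" --pt "-1 -0.05 -0.45 0 0 0.01 0.7" --pt "-1 -0.05 -0.45 0 0 0.01 0.7" --pt "-1 -0.05 -0.45 0 0 0.01 0.7" --pt "-1 -0.05 -0.45 0 0 0.01 0.7" --pt "-1 -0.05 -0.45 0 0 0.01 0.7"

```text
time_s: 9.0
position: [0.4364, 0.0098, 0.3001]
tcp_rot: [[-0.002, 1.0, 0.0], [1.0, 0.002, 0.0], [0.0, 0.0, -1.0]]
force: [1.1, -0.2, 0.5]
opening: 0.701
grasp_force: 0.0
```

Request:
move_arm --pt "-0.9 0 0.05 0 0 0 0.7" --pt "-0.9 0 0.05 0 0 0 0.7" --pt "-0.9 0 0.05 0 0 0 0.7" --pt "-0.9 0 0.05 0 0 0 0.7" --pt "-0.9 0 0.05 0 0 0 0.7" --pt "-0.9 0 0.05 0 0 0 0.7" --pt "-0.9 0 0.05 0 0 0 0.7" --pt "-0.9 0 0.05 0 0 0 0.7"

```text
time_s: 9.67
position: [0.4377, -0.2636, 0.2845]
tcp_rot: [[0.003, 1.0, 0.001], [1.0, -0.003, -0.003], [-0.003, 0.001, -1.0]]
force: [-0.5, 0.3, 0.5]
opening: 0.699
grasp_force: 0.0
```

```bash
python3 - <<'E'
from h import *
np.set_printoptions(precision=3,suppress=True)
s=bot.read_state(); p=np.array(s["position"]); print(s["time_s"],p,s["tcp_rot"])
c=viewer.capture("wrist");t=viewer.capture("top")
print(proj(c,[.433,-.398,.088]),proj(c,[.433,-.398,.044]))
cv2.imwrite("pics/w3.png",np.hstack([cv2.resize(c["image"],(400,300)),cv2.resize(t["image"][120:270,150:350],(400,300),interpolation=2)]))
print([(np.round(k["location"],1),round(k["conf"],2),np.round(atz(c,k["location"],.044),3)) for k in nets.find_in("wrist","bottle_center")])
E
```

```text
9.6667 [ 0.438 -0.264  0.285] [[ 0.003  1.     0.001]
 [ 1.    -0.003 -0.003]
 [-0.003  0.001 -1.   ]]
[313.344 342.437] [313.789 321.883]
[(array([240.4, 267.9]), 0.64, array([ 0.355, -0.335,  0.044])), (array([310.6, 341.5]), 0.56, array([ 0.429, -0.422,  0.044]))]
```

View pics/w3.png

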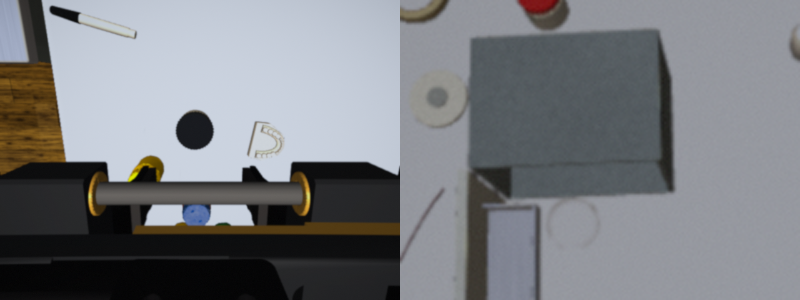

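The door stands open, with the rack at top crop (485–538, 205+). The blue-capped bottle is at wrist (315,341) full size, against the predicted (313,342). I'll descend on it.

```bash
python3 - <<'E'
from h import *
rows([((.4335,-.398,.20),0,.7),((.4335,-.398,.057),0,.7)])
t=viewer.capture("top")
p=lambda a,b,z:np.round(proj(t,[a,b,z]),1)
# expected rack corners at a=1.545, top of lip z=.134
a=1.545;R=np.array([[np.cos(a),np.sin(a)],[-np.sin(a),np.cos(a)]])
for r in [(0,-.035),(.066,-.035),(.066,-.195),(0,-.24)]: q=np.array([.655,.205])+R@r; print(r,q,p(*q,.134 if r[1]>-.2 else .206))
for u,v,z in [(192.5,222.5,.134),(219.5,223,.134)]: print(atz(t,(u,v),z))
g=t["image"][210:340,165:240]; cv2.imwrite("pics/rack.png",cv2.resize(g,(450,600),interpolation=2)[:600])
E
```

```text
[-0.468,-0.012,0.281,-0.000,-0.001,0.000,0.700],
[-0.469,-0.011,0.757,-0.000,-0.001,0.000,0.700],
(0, -0.035) [0.62001164 0.20409723] [191.  222.9]
(0.066, -0.035) [0.62171401 0.13811919] [216.1 221.6]
(0.066, -0.195) [0.46176725 0.13399223] [217.  283.4]
(0, -0.24) [0.41507985 0.19880957] [183.8 301.1]
[0.62088884 0.20015865 0.134     ]
[0.6177201  0.12907274 0.134     ]
```

View pics/rack.png

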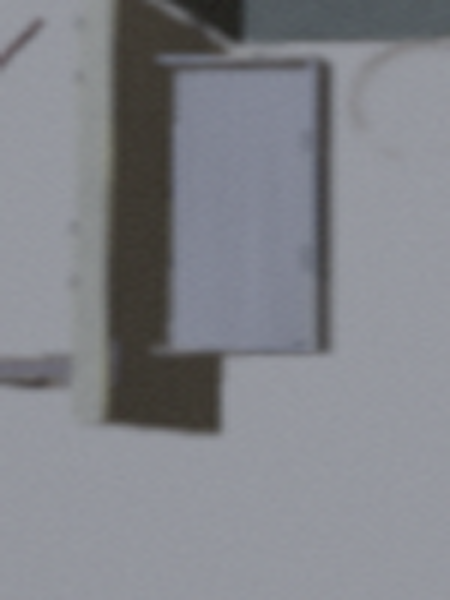

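The rack shows clearly. Its floor runs from (172,62) to (316,350) in the crop, within about 2 mm of the model, so the rack centre is about (0.540, 0.170). Now I'll grasp the bottle.

Request:
move_arm --pt "-0.13 0 0.1 0 0 0 0.7" --pt "-0.26 -0.012 0.15 0 0 0 0.7" --pt "-0.39 -0.012 0.2 0 0 0 0.7" --pt "-0.469 -0.012 0.281 0 0 0 0.7" --pt "-0.469 -0.012 0.38 0 0 0 0.7" --pt "-0.469 -0.012 0.48 0 0 0 0.7" --pt "-0.469 -0.012 0.58 0 0 0 0.7" --pt "-0.469 -0.012 0.68 0 0 0 0.7" --pt "-0.469 -0.012 0.757 0 0 0 0.7" --pt "-0.469 -0.012 0.757 0 0 0 0.65"

```text
time_s: 10.7
position: [0.4327, -0.3948, 0.0536]
tcp_rot: [[-0.004, 1.0, -0.006], [1.0, 0.004, 0.008], [0.008, -0.006, -1.0]]
force: [0.1, -0.3, 0.3]
opening: 0.674
grasp_force: 0.0
```

Request:
move_arm --pt "0 0 0 0 0 0 0.6" --pt "0 0 0 0 0 0 0.5" --pt "0 0 0 0 0 0 0.4" --pt "0 0 0 0 0 0 0.4" --pt "0 0 0 0 0 0 0.4" --pt "0 0 0 0 0 0 0.4" --pt "0 0 0 0 0 0 0.4"

```text
time_s: 11.28
position: [0.4352, -0.4002, 0.0596]
tcp_rot: [[-0.001, 1.0, 0.002], [1.0, 0.001, -0.002], [-0.002, 0.002, -1.0]]
force: [-0.1, 1.2, 6.4]
opening: 0.513
grasp_force: 30.0
```

```bash
python3 - <<'E'
from h import *
s=bot.read_state(); p=np.array(s["position"]); print(p,s["opening"]*87,s["grasp_force"],s["force"])
rows([((p[0],p[1],.25),0,.3)])
print("move"); rows([((.50,-.10,.28),0,.3)],(np.array([p[0],p[1],.25]),down(0)))
E
```

```text
[ 0.43518031 -0.40021928  0.05960531] 44.645847441154274 29.95141501640319 [-0.09888611  1.20413886  6.42716576]
[-0.002,0.002,-0.635,0.001,0.001,0.000,0.300],
move
[1.001,0.216,-0.100,0.000,0.000,0.000,0.300],
```

Request:
move_arm --pt "0 0 -0.02 0 0 0 0.4" --pt "0 0 -0.06 0 0 0 0.4" --pt "0 0 -0.12 0 0 0 0.4" --pt "0 0 -0.2 0 0 0 0.4" --pt "0 0 -0.3 0 0 0 0.4" --pt "0 0 -0.4 0 0 0 0.4" --pt "0 0 -0.5 0 0 0 0.4" --pt "0 0 -0.6 0 0 0 0.4" --pt "0 0 -0.65 0 0 0 0.4" --pt "0 0 -0.66 0 0 0 0.4"

```text
time_s: 12.12
position: [0.4354, -0.401, 0.2606]
tcp_rot: [[-0.002, 1.0, 0.005], [1.0, 0.002, -0.007], [-0.007, 0.005, -1.0]]
force: [0.3, -0.9, -0.8]
opening: 0.518
grasp_force: 30.0
```

Request:
move_arm --pt "0.05 0.01 -0.01 0 0 0 0.4" --pt "0.13 0.03 -0.02 0 0 0 0.4" --pt "0.23 0.06 -0.03 0 0 0 0.4" --pt "0.33 0.08 -0.04 0 0 0 0.4" --pt "0.43 0.11 -0.05 0 0 0 0.4" --pt "0.53 0.13 -0.06 0 0 0 0.4" --pt "0.63 0.16 -0.07 0 0 0 0.4" --pt "0.73 0.19 -0.08 0 0 0 0.4" --pt "0.83 0.22 -0.1 0 0 0 0.4" --pt "0.93 0.24 -0.1 0 0 0 0.4"

```text
time_s: 12.95
position: [0.5054, -0.1176, 0.285]
tcp_rot: [[-0.002, 1.0, -0.002], [1.0, 0.002, 0.001], [0.001, -0.002, -1.0]]
force: [0.4, -0.6, -1.9]
opening: 0.521
grasp_force: 30.0
```

```bash
python3 - <<'E'
from h import *
s=bot.read_state(); p=np.array(s["position"]); print(p,s["opening"]*87,s["grasp_force"],s["force"],s["joint_positions"])
rows([((.54,.17,.285),-1.5,.4)])
E
```

```text
[ 0.5053533  -0.11762445  0.28498966] 45.351229223323905 29.970132644375553 [ 0.37102327 -0.55827445 -1.91953563] [-2.54722154e+01  1.85225659e+01  9.34353703e+01  3.10972635e-02
  6.81584844e+01 -2.55805460e+01]
[0.959,0.117,0.001,-0.001,-0.000,0.009,0.400],
```

Request:
move_arm --pt "0.1 0.012 0 0 0 0 0.4" --pt "0.2 0.024 0 0 0 0 0.4" --pt "0.32 0.04 0 0 0 0 0.4" --pt "0.44 0.054 0 0 0 0 0.4" --pt "0.56 0.07 0 0 0 0 0.4" --pt "0.68 0.083 0 0 0 0 0.4" --pt "0.8 0.1 0 0 0 0 0.4" --pt "0.9 0.11 0 0 0 0 0.4" --pt "0.959 0.115 0 0 0 0 0.4" --pt "0.959 0.115 0 0 0 0 0.4"

```text
time_s: 13.78
position: [0.5376, 0.1717, 0.2838]
tcp_rot: [[-0.006, 1.0, -0.004], [1.0, 0.006, 0.002], [0.002, -0.004, -1.0]]
force: [0.6, -0.4, -1.0]
opening: 0.517
grasp_force: 30.0
```

```bash
python3 - <<'E'
from h import *
s=bot.read_state(); p=np.array(s["position"]); print(p,s["opening"]*87,s["grasp_force"],s["force"])
rows([((.54,.17,.18),0,.4),((.54,.17,.166),0,.4)])
t=viewer.capture("top");c=viewer.capture("wrist")
cv2.imwrite("pics/m.png",np.hstack([cv2.resize(c["image"],(400,300)),cv2.resize(t["image"][200:310,165:312],(400,300),interpolation=2)]))
E
```

```text
[0.53764636 0.17165185 0.2838031 ] 45.004966296037495 29.972334989870433 [ 0.6374415  -0.35105741 -1.02954621]
[-0.006,0.009,0.346,-0.001,-0.001,0.002,0.400],
[-0.006,0.009,0.393,-0.001,-0.001,0.002,0.400],
```

View pics/m.png

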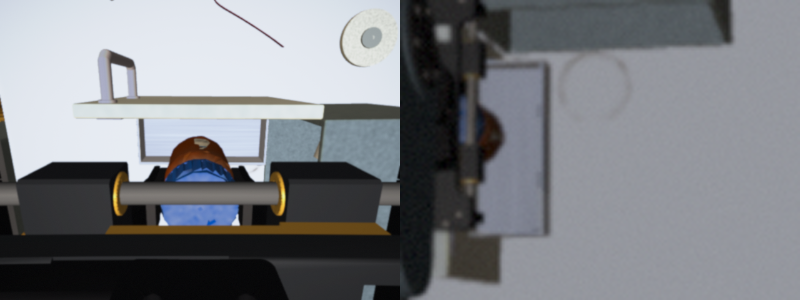

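The bottle is held upright, roughly centred along the rack (wrist (200,170), rack 140–265). I'll lower it gently.

Request:
move_arm --pt "-0.006 0.009 0.06 0 0 0 0.4" --pt "-0.006 0.009 0.12 0 0 0 0.4" --pt "-0.006 0.009 0.18 0 0 0 0.4" --pt "-0.006 0.009 0.24 0 0 0 0.4" --pt "-0.006 0.009 0.29 0 0 0 0.4" --pt "-0.006 0.009 0.33 0 0 0 0.4" --pt "-0.006 0.009 0.36 0 0 0 0.4" --pt "-0.006 0.009 0.375 0 0 0 0.4" --pt "-0.006 0.009 0.385 0 0 0 0.4" --pt "-0.006 0.009 0.385 0 0 0 0.4"

```text
time_s: 14.72
position: [0.5424, 0.1651, 0.1698]
tcp_rot: [[-0.001, 1.0, -0.001], [1.0, 0.001, -0.0], [-0.0, -0.001, -1.0]]
force: [-0.2, 0.5, -0.7]
opening: 0.519
grasp_force: 30.0
```

Request:
move_arm --pt "0 0 0.003 0 0 0 0.4" --pt "0 0 0.006 0 0 0 0.4" --pt "0 0 0.009 0 0 0 0.4" --pt "0 0 0.009 0 0 0 0.4"

```text
time_s: 15.05
position: [0.5427, 0.1657, 0.1678]
tcp_rot: [[-0.002, 1.0, 0.001], [1.0, 0.002, 0.0], [0.0, 0.001, -1.0]]
force: [0.1, 0.4, -1.4]
opening: 0.518
grasp_force: 30.0
```

Request:
move_arm --pt "0.01 0 0.004 0 0 0 0.4" --pt "0.01 0 0.008 0 0 0 0.4" --pt "0.01 0 0.012 0 0 0 0.4" --pt "0.01 0 0.012 0 0 0 0.4" --pt "0.01 0 0.012 0 0 0 0.4"

```text
time_s: 15.47
position: [0.5428, 0.1688, 0.1646]
tcp_rot: [[-0.002, 1.0, 0.001], [1.0, 0.002, 0.0], [0.0, 0.001, -1.0]]
force: [-1.2, 0.9, 5.0]
opening: 0.522
grasp_force: 30.0
```

Contact is at +5 N and at the expected height, so I'll release.

Request:
move_arm --pt "0 0 0 0 0 0 0.55" --pt "0 0 0 0 0 0 0.6" --pt "0 0 0 0 0 0 0.65" --pt "0 0 0 0 0 0 0.72" --pt "0 0 0 0 0 0 0.75" --pt "0 0 0 0 0 0 0.75" --pt "0 0 0 0 0 0 0.75" --pt "0 0 0 0 0 0 0.75" --pt "0 0 0 0 0 0 0.75"

```text
time_s: 16.22
position: [0.5426, 0.1686, 0.1638]
tcp_rot: [[-0.002, 1.0, 0.0], [1.0, 0.002, -0.0], [-0.0, 0.0, -1.0]]
force: [0.0, -0.7, -0.7]
opening: 0.747
grasp_force: 0.0
```

Request:
move_arm --pt "0 0 -0.03 0 0 0 0.75" --pt "0 0 -0.09 0 0 0 0.75" --pt "0 0 -0.16 0 0 0 0.75" --pt "0 0 -0.24 0 0 0 0.75" --pt "0 0 -0.32 0 0 0 0.75" --pt "0 0 -0.4 0 0 0 0.75" --pt "0 0 -0.45 0 0 0 0.75" --pt "0 0 -0.47 0 0 0 0.75"

```text
time_s: 16.88
position: [0.544, 0.1689, 0.3086]
tcp_rot: [[-0.002, 1.0, 0.006], [1.0, 0.002, 0.001], [0.001, 0.006, -1.0]]
force: [-0.9, 0.7, 0.0]
opening: 0.75
grasp_force: 0.0
```

```bash
python3 - <<'E'
from h import *
s=bot.read_state(); p=np.array(s["position"]); print(p,s["opening"]*87,s["force"])
rows([((.446,.261,.30),0,.6),((.446,.261,.167),0,.6)])
t=viewer.capture("top");c=viewer.capture("wrist")
cv2.imwrite("pics/m2.png",np.hstack([cv2.resize(c["image"],(400,300)),cv2.resize(t["image"][200:310,165:312],(400,300),interpolation=2)]))
print(proj(c,[.446,.261,.19]),proj(c,[.541,.17,.193]))
E
```

```text
[0.54395875 0.16885588 0.30863551] 65.26020693228716 [-0.85171676  0.69174849  0.02942843]
[0.308,-0.326,0.027,0.002,-0.000,0.001,0.600],
[0.307,-0.329,0.470,0.002,-0.000,0.001,0.600],
[167.20774908  92.95548291] [312.60557355 229.39360894]
```

View pics/m2.png

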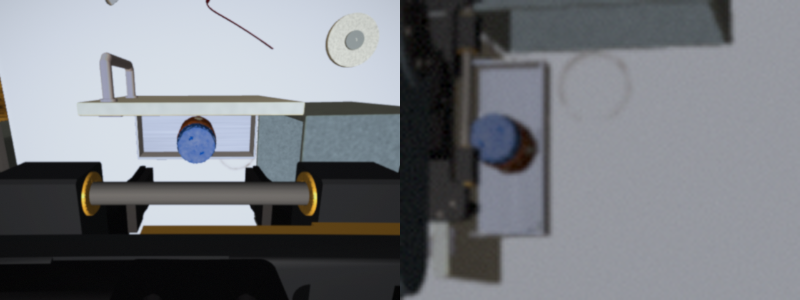

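The bottle stands upright in the rack. The handle bar's top is at wrist (168,93) full size, exactly where predicted. Next I'll grip the handle again.

Request:
move_arm --pt "0.1 -0.11 0 0 0 0 0.6" --pt "0.2 -0.22 0.02 0 0 0 0.6" --pt "0.308 -0.327 0.027 0 0 0 0.6" --pt "0.308 -0.327 0.03 0 0 0 0.6" --pt "0.308 -0.327 0.12 0 0 0 0.6" --pt "0.308 -0.327 0.22 0 0 0 0.6" --pt "0.308 -0.327 0.32 0 0 0 0.6" --pt "0.308 -0.327 0.42 0 0 0 0.6" --pt "0.308 -0.327 0.47 0 0 0 0.6" --pt "0.308 -0.327 0.47 0 0 0 0.6"

```text
time_s: 17.82
position: [0.4411, 0.2595, 0.1594]
tcp_rot: [[-0.002, 1.0, -0.01], [1.0, 0.002, -0.004], [-0.004, -0.01, -1.0]]
force: [-0.5, -0.2, 0.6]
opening: 0.6
grasp_force: 0.0
```

Request:
move_arm --pt "0 0 0 0 0 0 0.5" --pt "0 0 0 0 0 0 0.4" --pt "0 0 0 0 0 0 0.3" --pt "0 0 0 0 0 0 0.2" --pt "0 0 0 0 0 0 0.1" --pt "0 0 0 0 0 0 0" --pt "0 0 0 0 0 0 0" --pt "0 0 0 0 0 0 0"

```text
time_s: 18.48
position: [0.4457, 0.261, 0.1645]
tcp_rot: [[-0.002, 1.0, 0.003], [1.0, 0.002, 0.0], [0.0, 0.003, -1.0]]
force: [2.4, -0.8, 0.7]
opening: 0.133
grasp_force: 29.9
```

```bash
python3 - <<'E'
from h import *
s=bot.read_state(); p=np.array(s["position"]); print(p,s["opening"],s["grasp_force"],s["force"])
hx=np.array([.656,.2045]);v=p[:2]-hx; print(np.hypot(*v),a0:=(np.arctan2(-.21,-.059)-np.arctan2(v[1],v[0]))%6.2832)
r=np.array([-.059,-.21])*np.hypot(*v)/.2181
arc(a0,a0-.5,10,0,p[2],r=r,hx=hx)
E
```

```text
[0.44572196 0.2609681  0.16447239] 0.1332030090962841 29.898360637016594 [ 2.36107432 -0.81002845  0.73824721]
0.21772804554747202 1.559270082701981
[-0.035,-0.009,-0.000,0.001,-0.000,-0.019,0.000],
[-0.071,-0.016,-0.000,0.001,-0.000,-0.035,0.000],
[-0.107,-0.021,-0.000,0.001,-0.000,-0.051,0.000],
[-0.143,-0.024,-0.000,0.001,-0.000,-0.067,0.000],
[-0.179,-0.025,-0.000,0.001,0.000,-0.083,0.000],
[-0.215,-0.025,-0.000,0.001,0.000,-0.099,0.000],
[-0.252,-0.023,-0.000,0.001,0.000,-0.114,0.000],
[-0.288,-0.019,-0.000,0.001,0.000,-0.130,0.000],
[-0.324,-0.013,-0.000,0.001,0.000,-0.146,0.000],
[-0.359,-0.005,-0.000,0.001,0.000,-0.162,0.000],
```

Request:
move_arm --pt "-0.012 -0.004 0 0 0 -0.006 0" --pt "-0.035 -0.01 0 0 0 -0.017 0" --pt "-0.065 -0.015 0 0 0 -0.03 0" --pt "-0.1 -0.02 0 0 0 -0.046 0" --pt "-0.136 -0.023 0 0 0 -0.062 0" --pt "-0.172 -0.025 0 0 0 -0.078 0" --pt "-0.208 -0.025 0 0 0 -0.094 0" --pt "-0.245 -0.023 0 0 0 -0.11 0" --pt "-0.281 -0.02 0 0 0 -0.126 0" --pt "-0.317 -0.014 0 0 0 -0.142 0"

```text
time_s: 19.32
position: [0.4418, 0.1655, 0.1644]
tcp_rot: [[-0.435, 0.9, 0.004], [0.9, 0.435, 0.001], [-0.001, 0.004, -1.0]]
force: [3.2, 1.5, 0.8]
opening: 0.127
grasp_force: 29.9
```

```bash
cat > nx.py <<'E'
from h import *
import sys
s=bot.read_state(); p=np.array(s["position"]); print(p,s["force"])
hx=np.array([.656,.2045]);v=p[:2]-hx; print(np.hypot(*v),a0:=(np.arctan2(-.21,-.059)-np.arctan2(v[1],v[0])+3.14159)%6.2832-3.14159)
r=np.array([-.059,-.21])*np.hypot(*v)/.2181
arc(a0,max(a0-.5,float(sys.argv[1])),10,0,p[2],r=r,hx=hx)
E
python3 nx.py 0
```

```text
[0.441842   0.16553589 0.16443809] [3.22317815 1.46703902 0.84895289]
0.21767372064226373 1.1169323785738623
[-0.035,-0.009,-0.000,0.001,0.000,-0.017,0.000],
[-0.071,-0.016,-0.000,0.001,0.000,-0.033,0.000],
[-0.107,-0.021,-0.000,0.001,0.000,-0.049,0.000],
[-0.143,-0.025,0.000,0.001,0.000,-0.065,0.000],
[-0.179,-0.026,0.000,0.001,0.000,-0.081,0.000],
[-0.215,-0.026,0.000,0.001,0.000,-0.097,0.000],
[-0.252,-0.024,0.000,0.001,0.000,-0.112,0.000],
[-0.288,-0.020,0.000,0.001,0.000,-0.128,0.000],
[-0.323,-0.015,0.000,0.001,0.000,-0.144,0.000],
[-0.359,-0.007,0.000,0.001,0.001,-0.160,0.000],
```

Request:
move_arm --pt "-0.035 -0.009 0 0 0 -0.016 0" --pt "-0.071 -0.016 0 0 0 -0.032 0" --pt "-0.107 -0.021 0 0 0 -0.048 0" --pt "-0.143 -0.025 0 0 0 -0.064 0" --pt "-0.179 -0.026 0 0 0 -0.08 0" --pt "-0.215 -0.026 0 0 0 -0.096 0" --pt "-0.252 -0.024 0 0 0 -0.112 0" --pt "-0.288 -0.02 0 0 0 -0.128 0" --pt "-0.323 -0.015 0 0 0 -0.144 0" --pt "-0.359 -0.007 0 0 0 -0.16 0"

```text
time_s: 20.15
position: [0.4865, 0.0679, 0.1644]
tcp_rot: [[-0.815, 0.58, 0.003], [0.58, 0.815, 0.002], [-0.002, 0.003, -1.0]]
force: [2.9, 3.1, 1.6]
opening: 0.132
grasp_force: 29.9
```

```bash
python3 nx.py 0.15
```

```text
[0.48653983 0.06793018 0.16443419] [2.86240128 3.14491131 1.58297239]
0.2176420607852694 0.6185698541325659
[-0.033,-0.009,0.000,0.001,0.001,-0.015,0.000],
[-0.066,-0.015,0.000,0.001,0.001,-0.030,0.000],
[-0.100,-0.021,0.000,0.001,0.001,-0.045,0.000],
[-0.134,-0.024,0.000,0.001,0.001,-0.060,0.000],
[-0.167,-0.027,0.000,0.001,0.001,-0.075,0.000],
[-0.201,-0.027,0.000,0.001,0.001,-0.090,0.000],
[-0.235,-0.026,0.000,0.001,0.001,-0.104,0.000],
[-0.269,-0.023,0.000,0.001,0.001,-0.119,0.000],
[-0.303,-0.019,0.000,0.001,0.001,-0.134,0.000],
[-0.337,-0.013,0.001,0.001,0.001,-0.149,0.000],
```

Request:
move_arm --pt "-0.033 -0.009 0 0 0 -0.015 0" --pt "-0.066 -0.015 0 0 0 -0.03 0" --pt "-0.1 -0.021 0 0 0 -0.045 0" --pt "-0.134 -0.024 0 0 0 -0.06 0" --pt "-0.167 -0.027 0 0 0 -0.075 0" --pt "-0.201 -0.027 0 0 0 -0.09 0" --pt "-0.235 -0.026 0 0 0 -0.104 0" --pt "-0.269 -0.023 0 0 0 -0.119 0" --pt "-0.303 -0.019 0 0 0 -0.134 0" --pt "-0.337 -0.013 0 0 0 -0.149 0"

```text
time_s: 20.98
position: [0.5657, 0.0066, 0.1645]
tcp_rot: [[-0.989, 0.15, 0.001], [0.15, 0.989, 0.002], [-0.001, 0.002, -1.0]]
force: [1.2, 3.4, 3.4]
opening: 0.129
grasp_force: 29.9
```

```bash
python3 nx.py -0.01
```

```text
[0.56566266 0.00658258 0.16445942] [1.18431377 3.36337049 3.35137046]
0.2175595130477872 0.15430452327458166
[-0.011,-0.003,0.000,0.001,0.000,-0.004,0.000],
[-0.023,-0.006,0.000,0.001,0.000,-0.009,0.000],
[-0.035,-0.009,0.000,0.001,0.000,-0.014,0.000],
[-0.046,-0.012,0.000,0.001,0.000,-0.020,0.000],
[-0.058,-0.014,0.000,0.001,0.000,-0.025,0.000],
[-0.070,-0.016,0.000,0.001,0.000,-0.030,0.000],
[-0.081,-0.018,0.000,0.001,0.000,-0.035,0.000],
[-0.093,-0.020,0.000,0.001,0.000,-0.041,0.000],
[-0.105,-0.022,0.000,0.001,0.000,-0.046,0.000],
[-0.117,-0.023,0.000,0.001,0.000,-0.051,0.000],
```

Request:
move_arm --pt "-0.011 -0.003 0 0 0 -0.005 0" --pt "-0.023 -0.006 0 0 0 -0.01 0" --pt "-0.035 -0.009 0 0 0 -0.015 0" --pt "-0.046 -0.012 0 0 0 -0.02 0" --pt "-0.058 -0.014 0 0 0 -0.025 0" --pt "-0.07 -0.016 0 0 0 -0.03 0" --pt "-0.081 -0.018 0 0 0 -0.035 0" --pt "-0.093 -0.02 0 0 0 -0.04 0" --pt "-0.105 -0.022 0 0 0 -0.045 0" --pt "-0.117 -0.023 0 0 0 -0.05 0"

```text
time_s: 21.82
position: [0.5985, -0.0053, 0.1645]
tcp_rot: [[-1.0, -0.006, 0.0], [-0.006, 1.0, 0.001], [-0.0, 0.001, -1.0]]
force: [0.8, 4.4, 6.3]
opening: 0.123
grasp_force: 30.0
```

Request:
move_arm --pt "-0.01 0 0 0 0 0 0" --pt "-0.02 0 0 0 0 0 0" --pt "-0.02 0 0 0 0 0 0"

```text
time_s: 22.07
position: [0.602, -0.0062, 0.1644]
tcp_rot: [[-1.0, -0.007, -0.006], [-0.007, 1.0, -0.001], [0.006, -0.001, -1.0]]
force: [-4.9, 2.2, 9.1]
opening: 0.127
grasp_force: 30.2
```

Request:
move_arm --pt "-0.01 0 0 0 0 0 0" --pt "-0.015 0 0 0 0 0 0" --pt "-0.015 0 0 0 0 0 0"

```text
time_s: 22.32
position: [0.6021, -0.0062, 0.1643]
tcp_rot: [[-1.0, -0.007, -0.016], [-0.007, 1.0, -0.001], [0.016, -0.001, -1.0]]
force: [-12.5, 0.5, 15.6]
opening: 0.132
grasp_force: 30.2
```

The door has stopped at its frame: force is rising and the position no longer changes. I'll ease off, release and rise.

Request:
move_arm --pt "0.025 0 0 0 0 0 0" --pt "0.025 0 0 0 0 0 0.2" --pt "0.025 0 0 0 0 0 0.35" --pt "0.025 0 0 0 0 0 0.45" --pt "0.025 0 0 0 0 0 0.5" --pt "0.025 0 0 0 0 0 0.5" --pt "0.025 0 0 0 0 0 0.5" --pt "0.025 0 0 0 0 0 0.5"

```text
time_s: 22.98
position: [0.6016, -0.0064, 0.1636]
tcp_rot: [[-1.0, -0.005, -0.001], [-0.005, 1.0, -0.0], [0.001, -0.0, -1.0]]
force: [-0.4, 1.2, -0.6]
opening: 0.479
grasp_force: 0.0
```

Request:
move_arm --pt "0 0 -0.06 0 0 0 0.5" --pt "0 0 -0.14 0 0 0 0.5" --pt "0 0 -0.24 0 0 0 0.5" --pt "0 0 -0.34 0 0 0 0.5" --pt "0 0 -0.44 0 0 0 0.5" --pt "0.2 0 -0.5 0 0 0 0.5" --pt "0.4 0 -0.5 0 0 0 0.5" --pt "0.5 0 -0.5 0 0 0 0.5" --pt "0.5 0 -0.5 0 0 0 0.5"

```text
time_s: 23.73
position: [0.4476, -0.0064, 0.3139]
tcp_rot: [[-1.0, -0.005, -0.003], [-0.005, 1.0, 0.0], [0.003, 0.0, -1.0]]
force: [-0.4, -0.5, -0.3]
opening: 0.497
grasp_force: 0.0
```

```bash
python3 - <<'E'
from h import *
s=bot.read_state(); print(s["time_s"],s["position"],s["force"],s["opening"])
k=viewer.capture("scene");c=viewer.capture("wrist")
cv2.imwrite("pics/f.png",np.hstack([cv2.resize(c["image"],(400,300)),cv2.resize(k["image"][135:255,260:420],(400,300),interpolation=2)]))
E
```

```text
23.7333 [ 0.44756498 -0.00637808  0.31389176] [-0.44472188 -0.47970323 -0.25074483] 0.49705552729128727
```

View pics/f.png

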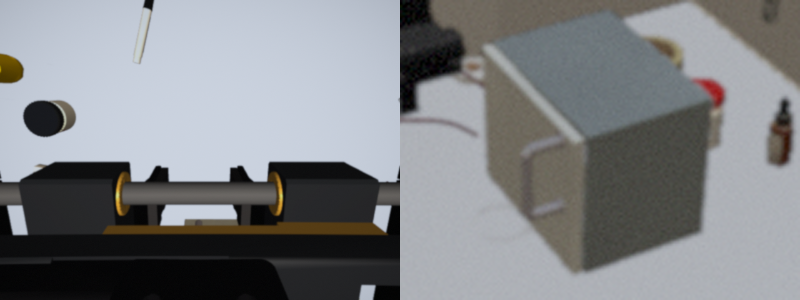

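The scene crop shows the door flush with the cabinet, no gap at its free edge (582,140)–(580,270), and the gripper clear.

```bash
python3 -c "
from rig import workorder
print(workorder.hand_in())"
```

```text
the job is handed in; nothing more can be done
None
```

I opened the cabinet door by its handle, stood the blue-capped bottle upright in the door rack, closed the door gently until it stopped flush, and handed the job in at about 24 s; hand-in returned no verdict.

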